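Step the reagent carousel back one notch

TASK

The reagent carousel has been indexed one station too far. Pushing with your fingertips and picking nothing up, tip the ratchet pawl up out of the teeth so that it stays thrown open, push the wheel backward (clockwise seen from above) by exactly one notch by one of its upright pegs, then tip the pawl over again so that it drops fully into the new notch. Leave both jars standing in their places on the wheel and do not disturb the dropper bottle or the glass dish.

Things in the scene. Friction and masses are not known exactly. Their poses are not given: they have to be found in the camera images.
- unit: Grey cast foot of the carousel, fixed to the bench: round (170 mm) under the wheel, with a plate 70 mm wide and 18 mm high running out along +y to y = 190 mm, which carries the pawl. Origin on the bench on the wheel's axis; z up; +y points from the wheel's axis to the pawl. 'Unit' coordinates are in this frame.
- wheel (a joint): Turn of the wheel about the unit's z axis, rad, positive anticlockwise seen from above (forward); backward is negative. One notch = 45 deg = 0.785 rad. At 0 a valley between teeth is centred on the pawl's nose; the start is within 0.04 of 0. The nose has about 0.11 rad of play either way in a valley. The wheel stays where it is left; 1 to 2 N on a peg turns it.
- wheel_top (a point): Centre of the wheel's aluminium disc (radius 105 mm) on its top, 42 mm above the bench; its axes turn with the wheel and agree with the unit's at wheel-joint 0. Hub 32 mm across, 10 mm high. 8 steel saw teeth round the rim (radius 105 to 122 mm, tops 50 mm above the bench): steep faces look clockwise, ramps fall anticlockwise, valleys 39 mm long.
- wheel_peg (a point): Foot of one of the 8 upright steel pegs on the wheel, where its axis meets the disc's top: the peg 67.5 deg clockwise of the unit's x axis at wheel-joint 0. Pegs: 12 mm thick, 30 mm high (tops 72 mm above the bench), 45 deg apart on a circle of 94 mm radius. They turn with the wheel.
- pawl (a joint): Angle of the pawl, rad: 0 = nose fully down in the teeth, 1.25 = thrown fully open. Pushing its ball outward (unit +y) raises it; the nose clears the teeth at 0.33. It is balanced between about 0.6 and 0.8: past 0.8 it falls open by its own weight and stays; brought back below 0.6 it falls shut. Under 2 N moves it.
- pawl_hinge (a point): The pawl's level hinge, at unit (0, 160, 60) mm, axis along unit x, between two grey cheeks whose tops are 68 mm above the bench. The pawl is a steel L: with the pawl down one leg (13 wide, 8 thick, 54 mm long) lies level towards the wheel and ends in the nose; the other (13 wide, 6 mm thick) stands up and carries the ball.
- pawl_knob (a point): Centre of the 20 mm ball on the pawl's upright leg, 50 mm from the hinge: unit (0, 160, 110) mm with the pawl down, about (0, 207, 76) mm thrown open (ball leg lying outward).
- pawl_nose (a point): Foot of the pawl's nose (14 mm wide, 15 mm deep), unit (0, 113, 37) mm with the pawl down. Thrown open, the nose leg stands up, leaning towards the wheel, its end near unit (0, 143, 111) mm; its bare outer face is what to push inward to bring the pawl down again.
- jar_a_mid (a point): Half-height of a small amber jar with a white cap, 26 mm across, 44 mm high, standing loose between the pins of the wheel's station at +x of wheel_top, 52 mm from the axis. It rides with the wheel.
- jar_b_mid (a point): Half-height of a second such jar, in the opposite station, at -x of wheel_top. There are 8 stations, 45 deg apart, each with four pins 9 mm high.
- dropper_mid (a point): Point 40 mm above the foot of an amber dropper bottle, 42 mm across, 102 mm high, loose on the bench.
- dish_mid (a point): Half-height of an open glass dish, 90 mm across, 14 mm high, loose on the bench.
Not all that is in view belongs to the job. What is shaped like the part that bears jar_a_mid but brown or pink is not meant.

How it is judged:
On the way, in this order (a step that is already met when the one before it is completed fails the run):
1. the pawl is thrown open, the wheel still in its notch (value of joint pawl above 0.9 rad and value of joint wheel between -0.25 and 0.25 rad), for 0.2 s.
2. with the pawl open, the wheel is pushed back one notch (value of joint pawl above 0.9 rad and value of joint wheel between -0.925 and -0.645 rad), for 0.2 s.
At the end, for the whole second after the job is handed in: The pawl is fully down (below 0.06 rad) in the notch one back from the first (wheel at -0.785 within 0.14 rad), the wheel at rest; both jars upright on the disc in their own stations; the dropper bottle and the dish within 20 mm of where they began (value of joint pawl below 0.06 rad and value of joint wheel between -0.925 and -0.645 rad and velocity of joint wheel between -0.05 and 0.05 rad/s and angle between each of jar_a_mid, jar_b_mid's own z axis and vertical below 0.2 rad and z of jar_a_mid in the frame of wheel_top between 0.016 and 0.028 m and z of jar_b_mid in the frame of wheel_top between 0.016 and 0.028 m and x of jar_a_mid in the frame of wheel_top above 0.044 m and x of jar_b_mid in the frame of wheel_top below -0.044 m and distance of each of dropper_mid, dish_mid from where it was at the start of the episode below 0.02 m); the robot touches nothing.
It fails at once if the wheel is pushed back well over one notch (value of joint wheel below -1.1 rad).
It fails at once if the wheel is turned forward by half a notch or more (value of joint wheel above 0.4 rad).
It fails at once if a jar is lifted from the wheel (z of any of jar_a_mid, jar_b_mid in the frame of wheel_top above 0.034 m).
It fails at once if a jar is tipped (angle between any of jar_a_mid, jar_b_mid's own z axis and vertical above 0.5 rad).
It fails at once if the dropper bottle or the dish is lifted, tipped over or shoved (distance of any of dropper_mid, dish_mid from where it was at the start of the episode above 0.03 m).
It also fails if it takes over 58 s, if anything falls off the work surface, if the arm or the gripper's body presses on something with over 40 N, if the wrist force passes 120 N, or if a joint passes its speed limit or range.

ROBOT

A 6-joint arm with a two-finger parallel gripper is mounted at the origin on the work surface. World frame = base frame: x ahead of the robot, y to its left, z up, the work surface at z = 0. Lengths are in m, angles in rad, forces in N, time in s.
With the tool pointing down it reaches from about 0.375 to 0.975 m from the base axis. Payload 3.8 kg.
Tool frame: the origin (TCP) lies midway between the tips of the shut fingers; the grasp point (between the pads) lies 19 mm behind it; z points along the fingers, y is the line along which they close (so a half turn about z gives the same grasp; the last joint's range is limited). The gripper opens to 85 mm and grips with 20 to 120 N. Pads are 22 mm wide; open, the fingers measure 114 mm over their backs; the gripper's body (76 mm by 85 mm) begins 54 mm behind the grasp point. The pads swing forward as they close: fully open they stand 13 mm farther back than shut.
Start: joints at [1.268, 0.264, 1.604, -0, 1.274, -0.037], TCP at [0.177, 0.651, 0.231] pointing down, gripper open.
Joint ranges: [-2.63, 2.63], [-0.94, 2.18], [0.31, 2.57], [-1.31, 4.45], [0, 2.66], [-2.55, 2.55]. Speed limits (rad/s): [2.57, 2.57, 3.14, 3.14, 3.14, 3.14].

INTERFACE

Orientations are given as a rotation vector (axis times angle).
In Python, from workcell import bot gives the robot as it stands.
- The arm moves only by the tool step_arm, never from a script. Its argument "motion" is a list of rows, each a list of 5 numbers: the finger opening in cm, from 0 to 8.54, then the shift along the tool's x, y, z in cm, then the turn about the tool's z in degrees. In form: [[claw, dx, dy, dz, twist], ...]. A call has 1 to 20 rows; each row is the pose to reach, as a shift and turn from the pose commanded when the call began, along the tool's axes at that moment; what a row does not reach only later rows make up. A row lasts 1/10 s, in which the tool goes at most 50 mm and 8.59 degrees, less where a joint would pass 70% of its speed; a pose out of reach is approached as far as the arm can. A call with a gripper value outside its range is refused whole. The fingers move at their own pace and stop on an object; "force" is the grip in N (left out, the last holds). Time passes only in rows, so rows that repeat a pose let the fingers close. It gives the time, the measured TCP pose, the force, the opening and the grip force at its end, in the units of the state.
- bot.read_state(): the state, without advancing time (a new reading comes with each control period).
- bot.read_camera(name): name is "scene" or "side" or "wrist"; returns (picture, depth): 480x640x3 uint8, red, green, blue; 480x640 float32, m along the optical axis (not along the pixel's ray), 0 where there is no reading.
- bot.calibration(name): a dict with "mtx" (3x3 intrinsics, pixels), "origin" and "orientation" of the camera in the world; the wrist camera has in their place "T_tool_cam" (4x4, takes a point from camera to tool coordinates, whose origin is the TCP and whose axes are the flange's). Camera axes: x right, y up, looking along -z (the intrinsics and any distortion apply to the point x, -y, -z); pixel columns grow to the right and rows downward; lengths in m; the calibration is good to about 2 mm. A picture is of the moment at which its call begins: read the wrist's pose just before it. calibration takes no time and is no camera call.
- bot.finish_job(): hands the job in; it is judged then, once.
The state is a dict: "time": time; "q": joint angles; "joint_vel": joint speeds; "joint_torque": joint torques, N m; "tool_pos": TCP position; "tcp_rot": TCP orientation; "wrist_force": force on the tool from outside, world axes, zero at the start; "torque": the same for the moment, N m; "width": opening from 0.0 (shut) to 1.0 (fully open); "grip_force": force on a finger pad.
Only numpy, scipy, OpenCV 4.12 (cv2) and the standard library are available. Lean on these libraries where they do the work, as an engineer would, in place of code of your own. Each camera call takes 0.05 s, during which the arm holds its last target. There are 200 camera calls.

## Working session

There is one attempt and no reset: what is moved stays moved. The work goes in short steps, Python scripts to look and compute and a tool call to move; the robot and the scene stay as the last step left them, time stands still between calls to the robot, and variables do not carry over. Pictures are saved under pics/ and viewed, at most 10 in all, crops included, and the job is handed in when it is done.

Besides the shell and the picture viewer there is one more tool, called as name(argument=value, ...), one argument or row to a line, values as JSON. step_arm: Moves the arm, as the interface text tells. Its arguments: {"type":"object","properties":{"motion":{"type":"array","items":{"type":"array","items":{"type":"number"}}},"force":{"type":"number"}},"required":["motion"]}

```bash
mkdir -p pics; cat > h.py <<'E'
import numpy as np,cv2
from scipy.spatial.transform import Rotation as R
from workcell import bot
def cam(n):
    s=bot.read_state(); im,d=bot.read_camera(n); c=bot.calibration(n)
    if n=='wrist':
        T=np.eye(4);T[:3,:3]=R.from_rotvec(s['tcp_rot']).as_matrix();T[:3,3]=s['tool_pos'];T=T@np.array(c['T_tool_cam'])
    else:
        T=np.eye(4);o=np.array(c['orientation']);T[:3,:3]=o if o.shape==(3,3) else R.from_rotvec(o).as_matrix();T[:3,3]=c['origin']
    return im,d,np.array(c['mtx']),T
def cloud(d,K,T):
    v,u=np.mgrid[:480,:640]
    P=np.stack([(u-K[0,2])/K[0,0]*d,-(v-K[1,2])/K[1,1]*d,-d],-1)
    return P@T[:3,:3].T+T[:3,3]
E
python3 - <<'E'
from h import *
for n in ['scene','side']:
    print(bot.calibration(n))
    im,d,K,T=cam(n); cv2.imwrite(f'pics/{n}0.png',im[:,:,::-1]); np.savez(f'{n}0.npz',im=im,d=d,K=K,T=T)
print(bot.read_state())
E
```

```text
{'mtx': array([[557.7063257 ,   0.        , 314.8799055 ],
       [  0.        , 557.7063257 , 249.07700737],
       [  0.        ,   0.        ,   1.        ]]), 'origin': array([ 1.45353695, -0.30688195,  0.72526464]), 'orientation': array([0.79066699, 0.6304618 , 1.26037808])}
{'mtx': array([[440.20071775,   0.        , 322.19096372],
       [  0.        , 440.20071775, 244.55178798],
       [  0.        ,   0.        ,   1.        ]]), 'origin': array([0.59403642, 0.47690965, 0.5891432 ]), 'orientation': array([ 0.00476825, -1.30691195, -2.80743838])}
{'time': 0.1, 'q': array([ 1.26811960e+00,  2.64693495e-01,  1.60522542e+00,  2.37704000e-07,
        1.27368430e+00, -3.68723113e-02]), 'joint_vel': array([ 0.00117309,  0.0001343 , -0.00424059,  0.00055571,  0.0001903 ,
        0.00108208]), 'joint_torque': array([ 4.66423553e-04, -5.16700995e+01, -3.68591094e+01, -2.58800111e-05,
        6.31594259e-03, -2.13885102e-05]), 'tool_pos': array([0.17710325, 0.65068093, 0.23008244]), 'tcp_rot': array([-4.16251428e-01, -3.11355002e+00,  3.11237629e-03]), 'wrist_force': array([-2.07355973, -0.09410877,  0.10069558]), 'torque': array([ 0.00818891, -0.00371191, -0.00069457]), 'grip_force': 0.0, 'width': 1.0019606462264903}
```

View pics/scene0.png

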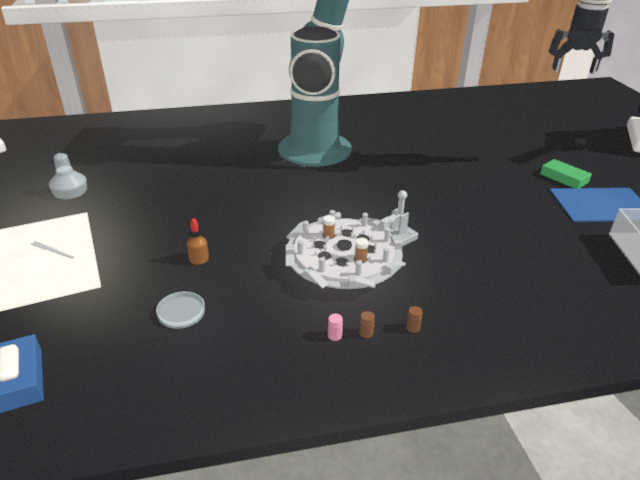

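View pics/side0.png

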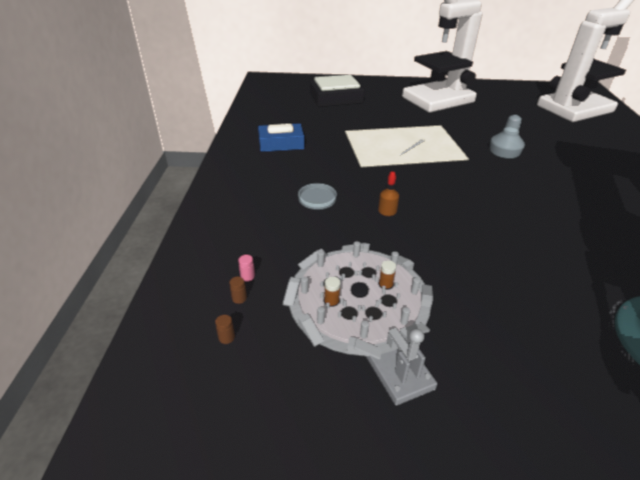

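The scene view shows the wheel at about (345,250), the ball at (402,195), white-capped jars at (329,226) and (361,248), the dropper at (198,248) and the dish at (181,309). The brown and pink jars at (335,327), (367,324) and (414,319) are decoys on the bench. In the side view the wheel is at (360,290), the ball at (417,337) and the jars at (388,272) and (333,290).

```bash
python3 - <<'E'
from h import *
from scipy.optimize import least_squares
A={n:np.load(n+'0.npz') for n in ['scene','side']}
def ray(n,u,v):
    K,T=A[n]['K'],A[n]['T']; r=T[:3,:3]@np.array([(u-K[0,2])/K[0,0],-(v-K[1,2])/K[1,1],-1]); return T[:3,3],r/np.linalg.norm(r)
def tri(a,b):
    M=0;y=0;L=[ray('scene',*a),ray('side',*b)]
    for o,r in L: Q=np.eye(3)-np.outer(r,r);M=M+Q;y=y+Q@o
    p=np.linalg.solve(M,y); print([np.linalg.norm((np.eye(3)-np.outer(r,r))@(p-o)).round(4) for o,r in L]); return p
ball=tri((402,195.5),(417,337)); print('ball',ball)
for n in A:
    P=cloud(A[n]['d'],A[n]['K'],A[n]['T']); im=A[n]['im'].astype(int)
    box=np.zeros((480,640),bool)
    if n=='scene': box[180:300,275:430]=1
    else: box[225:410,270:450]=1
    sat=im.max(2)-im.min(2); ok=box&(A[n]['d']>0)&(sat<40)&(im.max(2)>60)
    z=P[...,2]
    t=P[ok&(z>.035)&(z<.048)]; print(n,len(t))
    dsc=P[ok&(z>.036)&(z<.056)][:,:2]
    hull=cv2.convexHull(dsc.astype(np.float32))[:,0]; print('minEnc',cv2.minEnclosingCircle(dsc.astype(np.float32)))
    m=(ok&(z>.060)&(z<.078)).astype(np.uint8)
    k,l,st,c=cv2.connectedComponentsWithStats(m)
    for i in range(1,k):
        if st[i,4]>5: q=P[l==i]; print('top',c[i].round(),st[i,4],np.median(q,0).round(4))
    q=P[ok&(z>.095)]; print('high',len(q),q.mean(0).round(4) if len(q) else '', q[:,2].max())
    hsv=cv2.cvtColor(A[n]['im'],cv2.COLOR_RGB2HSV)
    m=((hsv[...,1]>120)&(hsv[...,0]<20)&(hsv[...,2]>60)).astype(np.uint8)
    k,l,st,c=cv2.connectedComponentsWithStats(m)
    for i in range(1,k):
        if 60<st[i,4]<1500 : q=P[l==i]; print('amber',c[i].round(),st[i,4],np.median(q,0).round(4))
E
```

```text
[np.float64(0.0012), np.float64(0.0012)]
ball [0.47413841 0.09559749 0.10936202]
scene 4812
minEnc ((0.5371701717376709, -0.03035559132695198), 0.15074500441551208)
top [395. 216.] 195 [0.4872 0.0838 0.0649]
top [331. 213.] 31 [ 0.455  -0.0545  0.0693]
top [364. 216.] 33 [0.4802 0.0125 0.0696]
top [305. 224.] 36 [ 0.4856 -0.1195  0.0689]
top [323. 227.] 9 [ 0.5022 -0.0843  0.0649]
top [328. 224.] 9 [ 0.5093 -0.0752  0.0774]
top [387. 231.] 39 [0.5449 0.0435 0.0695]
top [299. 244.] 41 [ 0.5537 -0.1441  0.0687]
top [355. 249.] 7 [ 0.5945 -0.0394  0.0712]
top [386. 252.] 47 [0.6127 0.0187 0.0698]
top [321. 261.] 42 [ 0.6185 -0.1132  0.0697]
top [358. 265.] 48 [ 0.6435 -0.0455  0.069 ]
high 83 [0.4804 0.0928 0.1111] 0.12179330696986757
amber [546.   9.] 97 [-1.1228  1.3825  0.0728]
amber [457.  17.] 68 [-1.1229  0.9287  0.0607]
amber [194. 225.] 102 [ 0.4759 -0.3491  0.0881]
amber [197. 250.] 519 [ 0.4871 -0.348   0.0344]
amber [415. 318.] 233 [0.7725 0.0276 0.0373]
amber [369. 319.] 68 [ 0.765  -0.0568  0.0434]
side 8455
minEnc ((0.5318446755409241, -0.0312926210463047), 0.1512620449066
[... 166 characters left out ...]
 -0.0702  0.0693]
top [394. 274.] 8 [ 0.4854 -0.0685  0.0702]
top [304. 281.] 61 [ 0.6376 -0.0424  0.0705]
top [416. 282.] 65 [ 0.4511 -0.0514  0.0713]
top [339. 292.] 8 [ 0.5793 -0.0226  0.071 ]
top [321. 312.] 76 [0.6069 0.0226 0.0707]
top [406. 312.] 75 [0.4752 0.016  0.0711]
top [365. 326.] 76 [0.5396 0.047  0.0713]
top [405. 349.] 495 [0.4845 0.0882 0.0655]
high 194 [0.4757 0.0974 0.1141] 0.12230045644437815
amber [391. 178.] 91 [ 0.4701 -0.3464  0.0893]
amber [388. 202.] 468 [ 0.4729 -0.3363  0.0357]
amber [386. 280.] 157 [ 0.4985 -0.0621  0.0613]
amber [237. 290.] 338 [ 0.7554 -0.0526  0.0343]
amber [332. 297.] 167 [ 0.5906 -0.0167  0.0615]
amber [224. 329.] 403 [0.7594 0.035  0.0356]
```

```bash
python3 - <<'E'
from h import *
im=cv2.imread('pics/side0.png')[225:410,270:450]; cv2.imwrite('pics/sidecrop.png',cv2.resize(im,None,fx=3.2,fy=3.2,interpolation=cv2.INTER_CUBIC))
E
```

```text
(no output)
```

View pics/sidecrop.png

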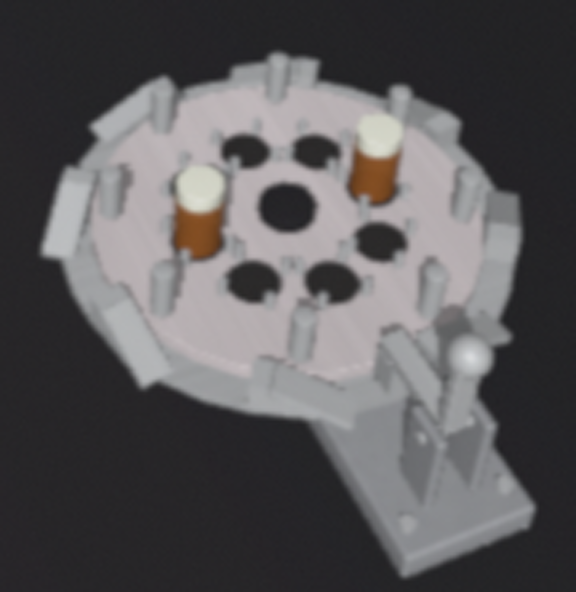

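Pegs and ball agree. The axis is at world (0.5467, −0.0487), unit +y points at 116.7°, and wheel ≈ −0.03. I'll move above the inner side of the ball with fingers shut.

step_arm(
  motion=[
    [0,-45.5,-48.3,0,48],
    [0,-45.5,-48.3,0,48],
    [0,-45.5,-48.3,0,48],
    [0,-45.5,-48.3,0,48],
    [0,-45.5,-48.3,0,48],
    [0,-45.5,-48.3,0,48],
    [0,-45.5,-48.3,0,48],
    [0,-45.5,-48.3,0,48],
    [0,-45.5,-48.3,0,48],
    [0,-45.5,-48.3,0,48],
    [0,-45.5,-48.3,0,48],
    [0,-45.5,-48.3,0,48],
    [0,-45.5,-48.3,0,48],
    [0,-45.5,-48.3,0,48],
    [0,-45.5,-48.3,0,48],
    [0,-45.5,-48.3,0,48],
    [0,-45.5,-48.3,0,48],
    [0,-45.5,-48.3,0,48],
  ],
)

```text
time: 1.9
tool_pos: [0.4888, 0.0671, 0.2312]
tcp_rot: [-1.644, -2.677, -0.0]
wrist_force: [0.1, -0.2, -0.5]
width: -0.001
grip_force: 0.0
```

```bash
cat >> h.py <<'E'
C=np.array([.5467,-.0487]);YAW=np.deg2rad(26.7)
def U(p): # world->unit
    c,s=np.cos(YAW),np.sin(YAW); d=np.asarray(p)[...,:2]-C; return np.stack([c*d[...,0]+s*d[...,1],-s*d[...,0]+c*d[...,1],np.asarray(p)[...,2]],-1)
def pose():
    s=bot.read_state(); M=R.from_rotvec(s['tcp_rot']).as_matrix()
    print('t',round(s['time'],2),'unit mm',(1e3*U(s['tool_pos'])).round(1),'toolx unit deg',round(np.degrees(np.arctan2(M[1,0],M[0,0])-YAW),1),'z',M[:,2].round(3),'q6',s['q'][5].round(2),'F',s['wrist_force'].round(1),'w',s['width'].round(2)); return s,M
E
python3 - <<'E'
from h import *
pose(); print(np.array(bot.calibration('wrist')['T_tool_cam']).round(3))
im,d,K,T=cam('wrist'); cv2.imwrite('pics/w1.png',im[:,:,::-1])
E
```

```text
Traceback (most recent call last):
  File "h.py", line 20, in pose
    print('t',round(s['time'],2),'unit mm',(1e3*U(s['tool_pos'])).round(1),'toolx unit deg',round(np.degrees(np.arctan2(M[1,0],M[0,0])-YAW),1),'z',M[:,2].round(3),'q6',s['q'][5].round(2),'F',s['wrist_force'].round(1),'w',s['width'].round(2)); return s,M
                                                                                                                                                                                                                             ^^^^^^^^^^^^^^^^
AttributeError: 'float' object has no attribute 'round'
```

```bash
sed -i "s/s\['width'\].round(2)/round(s['width'],2)/" h.py
python3 - <<'E'
from h import *
pose(); print(np.array(bot.calibration('wrist')['T_tool_cam']).round(3))
im,d,K,T=cam('wrist'); cv2.imwrite('pics/w1.png',im[:,:,::-1])
E
```

```text
t 1.9 unit mm [  0.4 129.5 231.2] toolx unit deg 90.2 z [-0.  0. -1.] q6 -0.38 F [ 0.1 -0.2 -0.5] w -0.0
[[-0.001  0.953  0.303  0.079]
 [ 1.     0.001  0.     0.   ]
 [-0.     0.303 -0.953 -0.142]
 [ 0.     0.     0.     1.   ]]
```

View pics/w1.png

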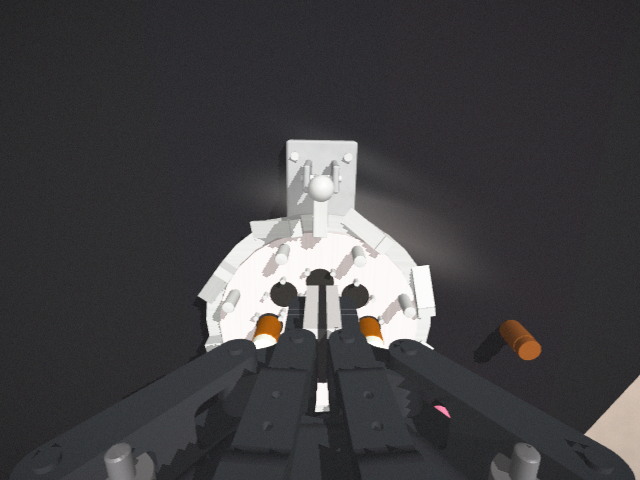

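The camera view puts the ball at (321,188) and the pawl leg straight ahead along tool x, so the tool is aligned. Descending next, then pushing outward.

step_arm(
  motion=[
    [0,0,0,4,0],
    [0,0,0,8,0],
    [0,0,0,12,0],
    [0,0,0,14.6,0],
    [0,0,0,14.6,0],
    [0,0,0,14.6,0],
  ],
)

```text
time: 2.55
tool_pos: [0.4893, 0.0664, 0.0855]
tcp_rot: [-1.645, -2.676, 0.001]
wrist_force: [-0.3, 0.2, 0.3]
width: -0.001
grip_force: 0.0
```

step_arm(
  motion=[
    [0,0.4,0,0,0],
    [0,0.8,0,0,0],
    [0,1.2,0,0,0],
    [0,1.6,0,0,0],
    [0,2.0,0,0,0],
    [0,2.4,0,0,0],
    [0,2.8,0,0,0],
    [0,3.2,0,0,0],
    [0,3.6,0,0,0],
    [0,4.0,0,0,0],
    [0,4.4,0,0,0],
    [0,4.8,0,0,0],
    [0,5.0,0,0,0],
    [0,5.0,0,0,0],
    [0,5.0,0,0,0],
  ],
)

```text
time: 4.05
tool_pos: [0.467, 0.1104, 0.0853]
tcp_rot: [1.647, 2.675, 0.0]
wrist_force: [1.1, 0.5, 0.2]
width: 0.001
grip_force: 0.0
```

```bash
cat >> h.py <<'E'
def pegs(n='side'):
    im,d,K,T=cam(n); P=cloud(d,K,T); u=U(P); x=im.astype(int)
    ok=(d>0)&(x.max(2)-x.min(2)<40)&(x.max(2)>60); r=np.hypot(u[...,0],u[...,1]); z=u[...,2]
    m=(ok&(r>.082)&(r<.106)&(z>.060)&(z<.077)).astype(np.uint8)
    k,l,st,c=cv2.connectedComponentsWithStats(m); A=[]
    for i in range(1,k):
        if st[i,4]>20: q=np.median(u[l==i],0); A.append(np.degrees(np.arctan2(q[1],q[0])).round(1))
    print('peg unit deg',A,'mod45',[round(((a-22.5+22.5)%45)-22.5,1) for a in A])
    q=u[ok&(abs(u[...,0])<.013)&(u[...,1]>.1)&(u[...,1]<.23)&(z>.05)]
    for a in range(50,125,10):
        s=q[(q[:,2]>a/1e3)&(q[:,2]<(a+10)/1e3)]; 
        if len(s)>3: print('z',a,len(s),'y',(np.percentile(s[:,1],[5,50,95])*1e3).round())
    return im
E
python3 - <<'E'
from h import *
pose(); im=pegs(); cv2.imwrite('pics/s2.png',im[200:420,250:470,::-1].repeat(2,0).repeat(2,1))
E
```

```text
t 4.05 unit mm [  0.3 178.   85.3] toolx unit deg 90.1 z [ 0. -0. -1.] q6 -0.29 F [1.1 0.5 0.2] w 0.0
peg unit deg [np.float64(-115.7), np.float64(-69.5), np.float64(-161.2), np.float64(-23.0), np.float64(23.2), np.float64(67.4)] mod45 [np.float64(-3.2), np.float64(-2.0), np.float64(-3.7), np.float64(-0.5), np.float64(0.7), np.float64(-0.1)]
z 50 9 y [170. 171. 172.]
z 60 137 y [154. 167. 181.]
z 70 190 y [155. 189. 216.]
z 80 154 y [188. 209. 215.]
z 90 58 y [184. 188. 189.]
z 100 62 y [148. 188. 189.]
z 110 86 y [140. 186. 189.]
z 120 33 y [186. 189. 190.]
```

View pics/s2.png

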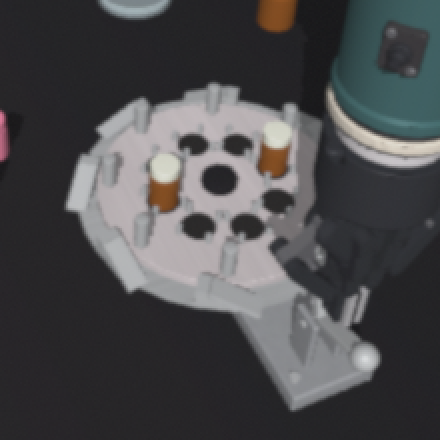

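The pawl is open: the ball is down and outward at about (365,358) in the crop, and the wheel hasn't moved. Lifting out and going to the peg opposite the pawl.

step_arm(
  motion=[
    [0,0,0,-4,0],
    [0,0,0,-8,0],
    [0,0,0,-11.5,0],
    [0,-25,6,-11.5,-40],
    [0,-25,6,-11.5,-40],
    [0,-25,6,-11.5,-40],
    [0,-25,6,-11.5,-40],
    [0,-25,6,-11.5,-40],
    [0,-25,6,-11.5,-40],
    [0,-25,6,-11.5,-40],
    [0,-25,6,-11.5,-40],
    [0,-25,6,-11.5,-40],
    [0,-25,6,-11.5,-40],
    [0,-25,6,-11.5,-40],
  ],
)

```text
time: 5.5
tool_pos: [0.6326, -0.0846, 0.2006]
tcp_rot: [0.63, 3.077, 0.0]
wrist_force: [-0.2, -0.3, -0.1]
width: 0.003
grip_force: 0.0
```

```bash
python3 - <<'E'
from h import *
pose(); im,d,K,T=cam('wrist'); cv2.imwrite('pics/w3.png',im[:,:,::-1]); pegs()
E
```

```text
t 5.5 unit mm [ 60.6 -70.7 200.6] toolx unit deg 130.1 z [ 0.  0. -1.] q6 -1.34 F [-0.2 -0.3 -0.1] w 0.0
peg unit deg [np.float64(-115.6), np.float64(-69.6), np.float64(-160.8), np.float64(-22.8), np.float64(154.7), np.float64(22.9), np.float64(111.2), np.float64(67.3)] mod45 [np.float64(-3.1), np.float64(-2.1), np.float64(-3.3), np.float64(-0.3), np.float64(-2.8), np.float64(0.4), np.float64(-1.3), np.float64(-0.2)]
z 50 8 y [171. 171. 172.]
z 60 217 y [154. 166. 179.]
z 70 230 y [156. 185. 215.]
z 80 204 y [153. 206. 215.]
z 90 94 y [125. 151. 154.]
z 100 165 y [122. 136. 151.]
z 110 72 y [135. 142. 148.]
```

View pics/w3.png

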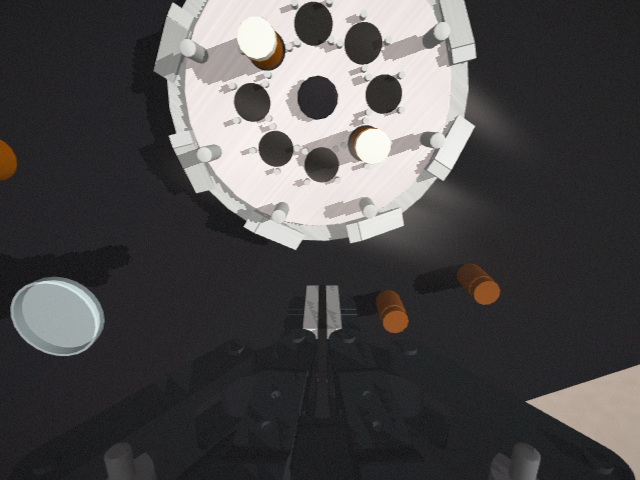

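The hub at (318,97) is dead ahead. The target peg is at (280,210), left of the fingertips and on the clockwise side. Descending, then sweeping the arc to just short of one notch.

step_arm(
  motion=[
    [0,0,0,4,0],
    [0,0,0,8,0],
    [0,0,0,12,0],
    [0,0,0,14.4,0],
    [0,0,0,14.4,0],
    [0,0,0,14.4,0],
  ],
)

```text
time: 6.2
tool_pos: [0.6331, -0.0856, 0.0564]
tcp_rot: [-0.632, -3.077, 0.0]
wrist_force: [0.1, 0.4, -0.0]
width: 0.001
grip_force: 0.0
```

step_arm(
  motion=[
    [0,0.01,-0.49,0,3],
    [0,0.05,-0.97,0,6],
    [0,0.11,-1.46,0,9],
    [0,0.2,-1.94,0,12],
    [0,0.32,-2.41,0,15],
    [0,0.46,-2.88,0,18],
    [0,0.62,-3.34,0,21],
    [0,0.8,-3.79,0,24],
    [0,1.01,-4.23,0,27],
    [0,1.25,-4.65,0,30],
    [0,1.5,-5.07,0,33],
    [0,1.78,-5.47,0,36],
    [0,2.07,-5.86,0,39],
    [0,2.39,-6.23,0,42],
    [0,2.39,-6.23,0,42],
    [0,2.39,-6.23,0,42],
  ],
)

```text
time: 7.8
tool_pos: [0.5886, -0.1341, 0.0588]
tcp_rot: [1.69, 2.643, 0.002]
wrist_force: [0.5, 0.9, 0.3]
width: -0.003
grip_force: 0.6
```

```bash
python3 - <<'E'
from h import *
pose(); im=pegs(); cv2.imwrite('pics/s4.png',im[200:420,250:470,::-1].repeat(2,0).repeat(2,1)); pegs('scene')
E
```

```text
t 7.8 unit mm [ -0.9 -95.1  58.8] toolx unit deg 88.1 z [ 0.005 -0.001 -1.   ] q6 -0.7 F [0.5 0.9 0.3] w -0.0
peg unit deg [np.float64(-94.4), np.float64(-147.2), np.float64(-55.7), np.float64(168.2), np.float64(-8.9), np.float64(124.3), np.float64(36.9), np.float64(80.8)] mod45 [np.float64(18.1), np.float64(10.3), np.float64(11.8), np.float64(10.7), np.float64(13.6), np.float64(11.8), np.float64(14.4), np.float64(13.3)]
z 50 8 y [170. 171. 172.]
z 60 215 y [154. 166. 179.]
z 70 228 y [156. 186. 216.]
z 80 200 y [153. 206. 214.]
z 90 95 y [127. 151. 154.]
z 100 163 y [122. 137. 150.]
z 110 74 y [135. 143. 148.]
peg unit deg [np.float64(124.9), np.float64(77.9), np.float64(32.2), np.float64(-85.7), np.float64(-12.3), np.float64(-55.9)] mod45 [np.float64(12.4), np.float64(10.4), np.float64(9.7), np.float64(-18.2), np.float64(10.2), np.float64(11.6)]
z 50 24 y [148. 152. 164.]
z 60 71 y [149. 164. 185.]
z 70 89 y [151. 190. 207.]
z 80 52 y [146. 200. 208.]
z 90 43 y [123. 132. 151.]
z 100 73 y [121. 131. 145.]
z 110 17 y [138. 142. 145.]
```

View pics/s4.png

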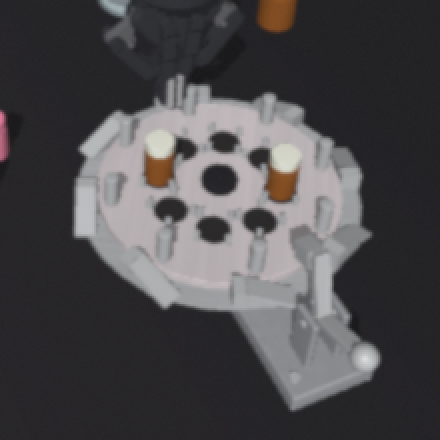

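The wheel is about 33° back, the pawl is still open and both jars are standing. Pushing 12° more, then backing off and lifting.

step_arm(
  motion=[
    [0,0.01,-0.4,0,2.4],
    [0,0.04,-0.8,0,4.8],
    [0,0.08,-1.2,0,7.2],
    [0,0.14,-1.6,0,9.6],
    [0,0.21,-1.97,0,12],
    [0,0.21,-1.97,0,12],
    [0,0.21,-1.97,0,12],
  ],
)

```text
time: 8.6
tool_pos: [0.5678, -0.1398, 0.0563]
tcp_rot: [-1.959, -2.456, 0.0]
wrist_force: [0.3, 0.0, -0.2]
width: 0.003
grip_force: 0.1
```

```bash
python3 - <<'E'
from h import *
pose(); pegs(); pegs('scene')
E
```

```text
t 8.6 unit mm [-22.1 -90.9  56.3] toolx unit deg 76.1 z [-0.  0. -1.] q6 -0.51 F [ 0.3  0.  -0.2] w 0.0
peg unit deg [np.float64(-108.1), np.float64(-69.2), np.float64(-160.2), np.float64(-22.6), np.float64(155.1), np.float64(23.6), np.float64(111.6), np.float64(67.4)] mod45 [np.float64(4.4), np.float64(-1.7), np.float64(-2.7), np.float64(-0.1), np.float64(-2.4), np.float64(1.1), np.float64(-0.9), np.float64(-0.1)]
z 50 8 y [170. 171. 171.]
z 60 212 y [155. 166. 180.]
z 70 227 y [156. 185. 215.]
z 80 208 y [153. 206. 215.]
z 90 89 y [126. 151. 154.]
z 100 171 y [122. 136. 150.]
z 110 69 y [136. 143. 147.]
peg unit deg [np.float64(157.3), np.float64(110.5), np.float64(64.5), np.float64(-97.8), np.float64(18.9), np.float64(-68.3), np.float64(-24.7)] mod45 [np.float64(-0.2), np.float64(-2.0), np.float64(-3.0), np.float64(14.7), np.float64(-3.6), np.float64(-0.8), np.float64(-2.2)]
z 50 29 y [147. 152. 162.]
z 60 74 y [148. 163. 186.]
z 70 86 y [150. 189. 208.]
z 80 51 y [147. 201. 209.]
z 90 43 y [123. 129. 151.]
z 100 66 y [121. 130. 146.]
z 110 24 y [133. 140. 146.]
```

The wheel is one notch back (−45° ± 1°). Backing off, lifting and moving over the gap behind the nose leg.

step_arm(
  motion=[
    [0,0,0.4,0,0],
    [0,0,0.4,-4,0],
    [0,0,0.4,-8,0],
    [0,0,0.4,-12,0],
    [0,0,0.4,-14.4,0],
    [0,26.6,-4.3,-14.4,-14],
    [0,26.6,-4.3,-14.4,-14],
    [0,26.6,-4.3,-14.4,-14],
    [0,26.6,-4.3,-14.4,-14],
    [0,26.6,-4.3,-14.4,-14],
    [0,26.6,-4.3,-14.4,-14],
    [0,26.6,-4.3,-14.4,-14],
    [0,26.6,-4.3,-14.4,-14],
    [0,26.6,-4.3,-14.4,-14],
    [0,26.6,-4.3,-14.4,-14],
    [0,26.6,-4.3,-14.4,-14],
  ],
)

```text
time: 10.3
tool_pos: [0.4675, 0.109, 0.2002]
tcp_rot: [-1.649, -2.674, 0.0]
wrist_force: [-0.5, -1.0, -0.0]
width: 0.0
grip_force: 0.0
```

```bash
python3 - <<'E'
from h import *
pose(); pegs()
E
```

```text
t 10.3 unit mm [1.000e-01 1.765e+02 2.002e+02] toolx unit deg 90.0 z [-0. -0. -1.] q6 -0.29 F [-0.5 -1.  -0. ] w 0.0
peg unit deg [np.float64(-115.7), np.float64(-69.5), np.float64(-161.2), np.float64(-22.3), np.float64(155.1), np.float64(23.3), np.float64(111.5), np.float64(67.5)] mod45 [np.float64(-3.2), np.float64(-2.0), np.float64(-3.7), np.float64(0.2), np.float64(-2.4), np.float64(0.8), np.float64(-1.0), np.float64(0.0)]
z 50 7 y [170. 171. 172.]
z 60 213 y [154. 165. 179.]
z 70 234 y [156. 186. 216.]
z 80 202 y [153. 206. 215.]
z 90 91 y [126. 150. 154.]
z 100 168 y [122. 136. 150.]
z 110 69 y [135. 143. 148.]
```

step_arm(
  motion=[
    [0,0,0,4,0],
    [0,0,0,8,0],
    [0,0,0,10.5,0],
    [0,0,0,12,0],
    [0,0,0,12,0],
    [0,0,0,12,0],
  ],
)

```text
time: 10.95
tool_pos: [0.4673, 0.1096, 0.0804]
tcp_rot: [-1.648, -2.675, 0.0]
wrist_force: [0.5, 1.2, 1.3]
width: -0.001
grip_force: 0.0
```

step_arm(
  motion=[
    [0,-0.4,0,0,0],
    [0,-0.8,0,0,0],
    [0,-1.2,0,0,0],
    [0,-1.6,0,0,0],
    [0,-2.0,0,0,0],
    [0,-2.4,0,0,0],
    [0,-2.8,0,0,0],
    [0,-3.2,0,0,0],
    [0,-3.5,0,0,0],
    [0,-3.5,0,0,0],
    [0,-3.5,0,0,0],
  ],
)

```text
time: 12.05
tool_pos: [0.4828, 0.0786, 0.0802]
tcp_rot: [-1.647, -2.675, 0.0]
wrist_force: [0.1, 0.3, -0.4]
width: 0.004
grip_force: 0.0
```

```bash
python3 - <<'E'
from h import *
pose(); im=pegs(); cv2.imwrite('pics/s5.png',im[200:420,250:470,::-1].repeat(2,0).repeat(2,1))
E
```

```text
t 12.05 unit mm [1.000e-01 1.424e+02 8.020e+01] toolx unit deg 90.1 z [-0.  0. -1.] q6 -0.36 F [ 0.1  0.3 -0.4] w 0.0
peg unit deg [np.float64(-115.7), np.float64(-69.2), np.float64(-22.9), np.float64(23.5), np.float64(67.6)] mod45 [np.float64(-3.2), np.float64(-1.7), np.float64(-0.4), np.float64(1.0), np.float64(0.1)]
z 50 72 y [105. 163. 171.]
z 60 225 y [110. 152. 171.]
z 70 89 y [112. 143. 168.]
z 80 55 y [147. 154. 170.]
z 90 77 y [149. 153. 171.]
z 100 85 y [149. 153. 183.]
z 110 207 y [152. 174. 182.]
z 120 32 y [152. 154. 156.]
```

View pics/s5.png

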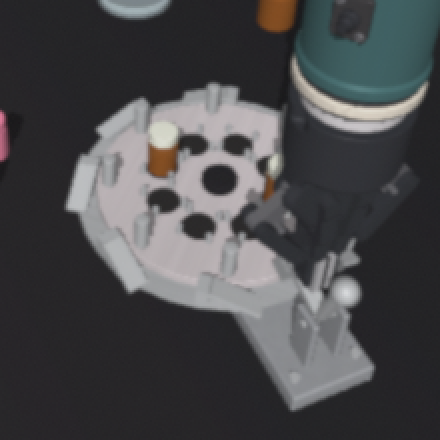

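As expected, the pawl is leaning on the finger's back, with the ball at (345,292). Moving on inward lets it drop, then lifting clear.

step_arm(
  motion=[
    [0,-0.5,0,0,0],
    [0,-1.0,0,0,0],
    [0,-1.6,0,0,0],
    [0,-1.6,0,0,0],
    [0,-1.6,0,0,0],
    [0,-1.6,0,-4,0],
    [0,-1.6,0,-8,0],
    [0,-1.6,0,-12,0],
    [0,20,-10,-14,0],
    [0,20,-10,-14,0],
    [0,20,-10,-14,0],
    [0,20,-10,-14,0],
    [0,20,-10,-14,0],
    [0,20,-10,-14,0],
  ],
)

```text
time: 13.5
tool_pos: [0.3003, 0.2145, 0.2207]
tcp_rot: [-1.638, -2.679, -0.003]
wrist_force: [0.8, -0.7, 0.5]
width: -0.004
grip_force: 0.0
```

```bash
python3 - <<'E'
from h import *
pose(); im=pegs(); cv2.imwrite('pics/s6.png',im[200:420,250:470,::-1].repeat(2,0).repeat(2,1))
a=np.load('side0.npz'); D=np.abs(im.astype(int)-a['im']).max(2)
print('dish/dropper change',(D[165:215,290:410]>50).sum())
m=D[320:350,400:430]; print('ball change',(m>50).sum())
E
```

```text
t 13.5 unit mm [-101.8  345.8  220.7] toolx unit deg 90.4 z [-0.     0.002 -1.   ] q6 0.08 F [ 0.8 -0.7  0.5] w -0.0
peg unit deg [np.float64(-115.7), np.float64(-69.4), np.float64(-160.2), np.float64(-22.7), np.float64(155.3), np.float64(23.0), np.float64(111.6), np.float64(67.8)] mod45 [np.float64(-3.2), np.float64(-1.9), np.float64(-2.7), np.float64(-0.2), np.float64(-2.2), np.float64(0.5), np.float64(-0.9), np.float64(0.3)]
z 50 81 y [108. 160. 171.]
z 60 377 y [109. 139. 169.]
z 70 46 y [158. 162. 166.]
z 80 41 y [158. 162. 163.]
z 90 41 y [158. 162. 163.]
z 100 18 y [158. 162. 169.]
z 110 128 y [154. 164. 169.]
z 120 32 y [156. 160. 164.]
dish/dropper change 0
ball change 0
```

View pics/s6.png

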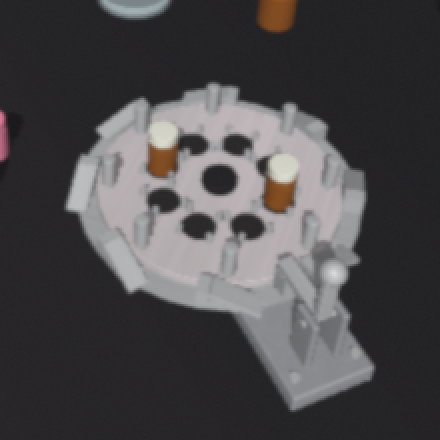

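The pawl is down: the ball is at (333,272) in the crop, the same pixels as at the start. The wheel is one notch back, the jars are standing, and the dish and dropper haven't moved.

```bash
python3 -c "
from workcell import bot
print(bot.finish_job())"
```

```text
the job is handed in; nothing more can be done
None
```

The job is handed in, though no verdict came back: the camera shows the wheel one notch back, the pawl fully down, both jars standing, and the dropper bottle and dish not moved.

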